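# Pack up lunch: close the meal box and stack the tubs on it

### The arm

A 6-joint arm with a two-finger parallel gripper is mounted at the origin on the work surface. World frame = base frame: x ahead of the robot, y to its left, z up, the work surface at z = 0. Lengths are in m, angles in rad, forces in N, time in s.
With the tool pointing down it reaches from about 0.3 to 0.775 m from the base axis. Payload 14.6 kg.
Tool frame: the origin (TCP) lies at the very end of the fingers, on their centre line; the grasp point (between the pads) lies 19 mm behind it; z points along the fingers, y is the line along which they close (so a half turn about z gives the same grasp; the last joint's range is limited). The gripper opens to 94 mm and grips with 3 to 60 N. Pads are 16 mm wide; open, the fingers measure 119 mm over their backs; the gripper's body (75 mm by 177 mm) begins 78 mm behind the grasp point.
Start: joints at [-1.413, 0.3, 1.521, -0, 1.321, -0.067], TCP at [0.123, -0.536, 0.205] pointing down, gripper open.
Joint ranges: [-3.03, 3.03], [-0.79, 2.21], [0.23, 2.52], [-1.04, 4.18], [0, 3.07], [-2.55, 2.55]. Speed limits (rad/s): [2.22, 2.22, 2.57, 3.14, 3.14, 3.14].

### API

Orientations are given as [roll, pitch, yaw] about the fixed x, y, z axes, in that order (R = Rz(yaw) Ry(pitch) Rx(roll)).
In Python, from station import ctrl gives the robot as it stands. The module is installed in compiled form; this text tells all that it offers.
- The arm moves only by the tool step_arm, never from a script. Its argument "deltas" is a list of rows, each an object with "dp": the shift along the tool's x, y, z scaled (see below), a list of three; "twist": the turn about the tool's z scaled (see below). In form: [{"dp": [tx, ty, tz], "twist": twist}, ...]. A call has 1 to 12 rows; each row shifts and turns the commanded pose from where the row before left it, along the tool's axes as they then stand; what a row does not reach is not made up. The controller multiplies each number of a shift by 0.04 m and each number of a turn by 4 degrees. A row lasts 1/10 s, in which the tool goes at most 50 mm and 8.59 degrees, less where a joint would pass 70% of its speed; a pose out of reach is approached as far as the arm can. A call with a number of a shift or a turn outside -1 to 1 is refused whole. A call with a gripper value outside its range is refused whole. "gripper" is the opening, from -1 (shut) to 1 (fully open), set as the call begins (left out, the last holds). The fingers move at their own pace and stop on an object; "squeeze" is the grip in N (left out, the last holds). Time passes only in rows, so rows that do not move let the fingers close. It gives the time, the measured TCP pose, the force, the opening and the grip force at its end, in the units of the state.
- ctrl.get_obs(): the state, without advancing time (a new reading comes with each control period).
- ctrl.camera(name): name is "side" or "top" or "wrist"; returns (picture, depth): 480x640x3 uint8, red, green, blue; 480x640 float32, m along the optical axis (not along the pixel's ray), 0 where there is no reading.
- ctrl.get_calibration(name): a dict with "fx", "fy", "cx", "cy" (pixels), "world_to_cam" (4x4, takes a point from world to camera coordinates); the wrist camera has in their place "hand_eye" (4x4, takes a point from camera to tool coordinates, whose origin is the TCP and whose axes are the flange's). Camera axes: x right, y down, z forward; pixel columns grow to the right and rows downward; lengths in m; the calibration is good to about 2 mm. A picture is of the moment at which its call begins: read the wrist's pose just before it. get_calibration takes no time and is no camera call.
- ctrl.hand_in(): hands the job in; it is judged then, once.
Trained networks look in the newest picture that a camera, given by its name, has taken for a name from the list of things; names that differ only in an ending like _2 or _b are one class to them, and where a whole thing is asked for, a point or a joint stands for the part that bears it (a point fixed in the world has none). Each returns a list of dicts, best first, with "conf" (0 to 1); they miss things now and then, are a little off and sometimes report something else, mostly with a low value. They report only what shows in the picture. A call takes as long as a camera call. They do not tell look-alikes from the thing itself.
- ctrl.spot_in(camera, label): "rect" ([left, top, right, bottom] as shares, 0 to 1, of the picture: columns of its width, rows of its height, round what is visible of it).
- ctrl.cut_out(camera, label): "pixels" (480x640 bool, what is visible of it) and "rect" ([left, top, right, bottom] as shares, 0 to 1, of the picture: columns of its width, rows of its height, round what is visible of it).
The state is a dict: "time_s": time; "qpos": joint angles; "joint_vel": joint speeds; "tau": joint torques, N m; "ee_pos": TCP position; "eef_rot": TCP orientation; "force": force on the tool from outside, world axes, zero at the start; "moment": the same for the moment, N m; "grip_width": finger opening in m; "grip_force": force on a finger pad.
Only numpy, scipy, OpenCV 4.12 (cv2) and the standard library are available. Lean on these libraries where they do the work, as an engineer would, in place of code of your own. Each camera call takes 0.05 s, during which the arm holds its last target. There are 200 camera calls.

### The job

Lunch is packed: shut the hinged lid of the glass meal box, then take the two closed tubs from the sloping drainer and stack them on it, the taller tub upright in the middle of the lid and the flatter tub flush on top of the taller one, all edges square with the box. Set the tubs down gently rather than letting them fall, and leave the bowl, jar and mug where they are.

Things in the scene. Friction and masses are not known exactly. Their poses are not given: they have to be found in the camera images.
- meal_box: Clear glass meal box, fixed to the desk, open on top under its hinged lid: 120 (its x) x 130 (its y) x 65 mm high, walls 6 mm. Origin at the centre of its underside, z up; the lid's hinge runs along its y at the rim of its +x side (roughly away from the robot). With the lid shut the flat top is 73 mm above the underside.
- meal_lid (a joint): Hinge angle of the meal box's off-white plastic lid, rad: 0 = shut, flat on the rim; 1.57 = upright; at the start 1.2 to 1.55; limit 1.7. The lid is a slab 124 (hinge to free edge) x 134 x 8 mm, no handle or latch. The hinge is stiff: the lid stays where it is left; about 2 N on its free edge, pushed from behind and then down, shuts it.
- lid_hinge (a point): Middle of the lid's hinge line: at [62, 0, 65] mm in the meal box's frame. The shut lid extends 124 mm from here towards the box's -x and its outer face lies 8 mm above.
- lid_top (a point): Centre of the lid's outer (upper) face; moves with the lid. With the lid shut it is 73 mm above the desk at the middle of the meal box.
- drainer: Wooden slatted sloping drainer, fixed to the desk, 240 mm wide (its y), about 125 deep (its x). Origin under its centre, z up. Its board falls at 0.5 rad (29 degrees) along its +x (roughly away from the robot), from about 93 mm above the desk to 32; a 14 mm lip at the low edge holds the tubs. One tub lies in each of its two places, 56 mm either side of its middle; which is where varies.
- tall_tub: The taller closed food tub: frosted plastic, off-white flat lid, 100 (its x) x 66 (its y) x 58 mm high (its z), flat rigid sides, about 0.3 kg. Origin at the centre of its underside; z points out of its lid. At the start it lies with its underside on the drainer's board, so tilted by 0.5 rad, its x pointing down the slope and its y level.
- flat_tub: The flatter closed food tub: same material and footprint, 100 (its x) x 66 (its y) x 40 mm high (its z), about 0.2 kg. Origin at the centre of its underside; z points out of its lid. Lies in the drainer's other place in the same way.
- brass_bowl: Bystander: brass bowl, 150 mm across the rim, 45 mm high. Origin at the centre of its underside.
- sauce_jar: Bystander: closed sauce jar, 48 mm across, 60 mm high, standing. Origin at the centre of its underside.
- mug: Bystander: white mug, 76 mm across, 85 mm high. Origin at the centre of its underside.
There are look-alikes about, which are no part of the job. What is shaped like the flat_tub but black or yellow is not meant. Of the things that look like the meal_box, the larger one is meant.

How it is judged:
By the outcome, as a careful person would: the job done as asked, in the order asked, and still so for the second after the job is handed in, with the robot touching nothing.
It also fails if it takes over 72 s, if anything falls off the work surface, if the arm or the gripper's body presses on something with over 40 N, if the wrist force passes 120 N, or if a joint passes its speed limit or range.

## Working session

There is one attempt and no reset: what is moved stays moved. The work goes in short steps, Python scripts to look and compute and a tool call to move; the robot and the scene stay as the last step left them, time stands still between calls to the robot, and variables do not carry over. Pictures are saved under pics/ and viewed, at most 10 in all, crops included, and the job is handed in when it is done.

Besides the shell and the picture viewer there is one more tool, called as name([rows], argument=value, ...), one row to a line, values as JSON. step_arm: Moves the arm, as the interface text tells. Its arguments: {"type":"object","properties":{"deltas":{"type":"array"},"gripper":{"type":"number"},"squeeze":{"type":"number"}},"required":["deltas"]}

```bash
mkdir -p pics
python3 - <<'E'
from station import ctrl
import cv2,numpy as np
o=ctrl.get_obs();print(o)
ims=[]
for n in ("top","side"):
    p,d=ctrl.camera(n);np.savez(f"{n}.npz",p=p,d=d);cv2.imwrite(f"pics/{n}0.png",p[:,:,::-1])
    c=ctrl.get_calibration(n);print(n,c)
    for l in ("meal_box","meal_lid","drainer","tall_tub","flat_tub"):
        for r in ctrl.spot_in(n,l): print(n,l,round(r['conf'],2),np.round(np.array(r['rect'])*[640,480,640,480]))
print(ctrl.get_calibration("wrist"))
E
```

```text
{'time_s': 0.0, 'qpos': array([-1.41255743e+00,  3.00487097e-01,  1.52156102e+00,  9.33360424e-06,
        1.32070649e+00, -6.65838159e-02]), 'joint_vel': array([ 0.00084102, -0.00047457,  0.00017726,  0.00029378, -0.00061217,
       -0.00034588]), 'tau': array([ 2.17707951e-03, -5.31812382e+01, -3.52734160e+01,  7.09411385e-02,
        2.44986912e-02, -9.14243333e-05]), 'ee_pos': array([ 0.12258113, -0.53590269,  0.20488605]), 'eef_rot': array([-3.14043388e+00, -8.63303284e-05,  2.24820346e-01]), 'force': array([-0.43577589, -0.46327015, -0.15099928]), 'moment': array([ 0.01191594, -0.01802828, -0.01033887]), 'grip_force': 0.0, 'grip_width': 0.09384795147699222}
top {'fx': 498.0892323952202, 'fy': 498.0892323952202, 'cx': 321.25875851365885, 'cy': 238.39600719538586, 'world_to_cam': array([[-0.00197645, -0.99999537,  0.00231211,  0.0862867 ],
       [-0.99409574,  0.00171394, -0.10849292,  0.58418111],
       [ 0.10848845, -0.00251289, -0.99409453,  0.97670915],
       [ 0.        ,  0.        ,  0.        ,  1.        ]])}
top meal_box 0.78 [217. 136. 277. 188.]
top meal_box 0.75 [
[... 790 characters left out ...]
side meal_lid 0.89 [172. 246. 236. 286.]
side drainer 0.67 [345. 198. 442. 256.]
side tall_tub 0.85 [382. 180. 425. 211.]
side flat_tub 0.94 [307. 193. 350. 218.]
side flat_tub 0.69 [329. 245. 379. 289.]
side flat_tub 0.61 [351. 200. 398. 229.]
{'fx': 366.9908174229136, 'fy': 366.9908174229136, 'cx': 318.73968550667234, 'cy': 238.7161791646727, 'hand_eye': array([[ 6.61815203e-04, -9.71702302e-01, -2.36207956e-01,
         6.96407539e-02],
       [ 9.99999773e-01,  6.13363305e-04,  2.78604152e-04,
        -1.65636159e-03],
       [-1.25839004e-04, -2.36208086e-01,  9.71702487e-01,
        -1.77801544e-01],
       [ 0.00000000e+00,  0.00000000e+00,  0.00000000e+00,
         1.00000000e+00]])}
```

View pics/top0.png

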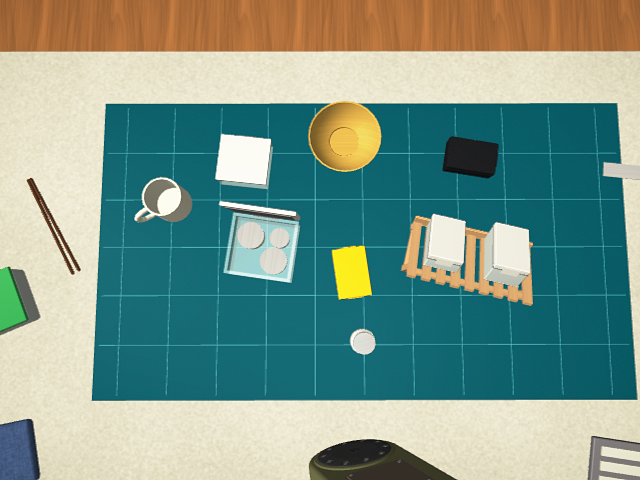

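View pics/side0.png

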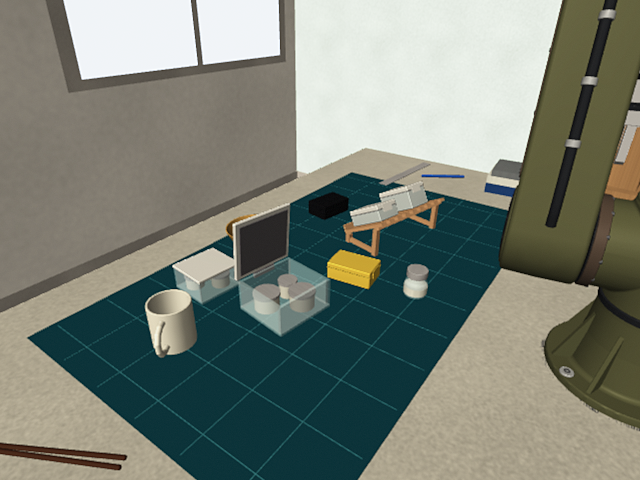

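The top view shows the open meal box at about (262,243) with its lid edge at (260,210). The flatter tub is at (444,242) and the taller at (508,253) on the drainer. The yellow (352,272) and black (470,157) decoys and the small box (243,160) are not part of the job. Next I measure the poses.

```bash
cat > h.py <<'E'
from station import ctrl
import cv2,numpy as np
def grab(n):
    o=ctrl.get_obs(); p,d=ctrl.camera(n); c=ctrl.get_calibration(n)
    if n=="wrist":
        from scipy.spatial.transform import Rotation as R
        T=np.eye(4);T[:3,:3]=R.from_euler('xyz',o['eef_rot']).as_matrix();T[:3,3]=o['ee_pos'];M=T@c['hand_eye']
    else: M=np.linalg.inv(c['world_to_cam'])
    v,u=np.mgrid[:480,:640]
    C=np.stack([(u-c['cx'])/c['fx']*d,(v-c['cy'])/c['fy']*d,d],-1)
    W=C@M[:3,:3].T+M[:3,3]; W[d==0]=np.nan
    return p,d,W
def rect(P):  # centre, sides, yaw of long-side in xy (m)
    r=cv2.minAreaRect((P[:,:2]*1000).astype(np.float32)); return np.round(r[0],1),np.round(r[1],1),round(r[2],1)
def plane(P,n=300,tol=.002):
    rng=np.random.default_rng(0);best=None
    for _ in range(n):
        a,b,c=P[rng.choice(len(P),3,replace=False)];m=np.cross(b-a,c-a)
        if np.linalg.norm(m)<1e-9: continue
        m/=np.linalg.norm(m);k=abs((P-a)@m)<tol
        if best is None or k.sum()>best.sum(): best=k
    Q=P[best];m=np.linalg.svd(Q-Q.mean(0),full_matrices=False)[2][2]
    return best,m*np.sign(m[2]),Q.mean(0)
E
python3 - <<'E'
from h import *
p,d,W=grab("top")
for l in ("tall_tub","flat_tub","meal_lid","meal_box","brass_bowl","sauce_jar","mug","drainer"):
    for r in ctrl.cut_out("top",l):
        m=r['pixels']&np.isfinite(W[...,0]); P=W[m]
        if len(P)<30: continue
        print(l,round(r['conf'],2),np.round(np.array(r['rect'])*[640,480,640,480]),len(P),'z5/95',np.round(np.percentile(P[:,2],[2,50,98]),3),'xy',np.round(np.median(P[:,:2],0),3))
        if l in("tall_tub","flat_tub","meal_lid"):
            b,n,c=plane(P);Q=P[b]
            ex=np.array([n[2],0,-n[0]]);
            # in-plane rectangle
            h=np.array([n[0],n[1],0]);h/=np.linalg.norm(h)+1e-9;a=np.cross([0,0,1],h);s=np.cross(a,n)
            uv=np.stack([(Q-c)@s,(Q-c)@a],1);R=cv2.minAreaRect((uv*1000).astype(np.float32))
            ctr=c+R[0][0]/1000*s+R[0][1]/1000*a
            print('   n',np.round(n,3),'tilt',round(np.arccos(n[2]),3),'az',round(np.arctan2(n[1],n[0]),4),'rect',np.round(R[1],1),round(R[2],2),'topctr',np.round(ctr,4),b.sum())
            if l=='meal_lid': print('   z',Q[:,2].min(),Q[:,2].max(),rect(Q))
E
```

```text
tall_tub 0.74 [486. 220. 531. 288.] 2521 z5/95 [0.059 0.105 0.131] xy [ 0.545 -0.261]
   n [ 0.464 -0.121  0.878] tilt 0.5 az -0.2544 rect [103.3  67. ] 1.3 topctr [ 0.5604 -0.2712  0.1087] 1291
flat_tub 0.84 [423. 212. 466. 273.] 1990 z5/95 [0.058 0.094 0.115] xy [ 0.568 -0.149]
   n [ 0.465 -0.112  0.878] tilt 0.498 az -0.2359 rect [ 66.3 101.4] 89.63 topctr [ 0.5797 -0.1554  0.0924] 1251
flat_tub 0.8 [442. 135. 499. 182.] 1828 z5/95 [0.009 0.04  0.044] xy [ 0.75  -0.221]
   n [ 0.006 -0.002  1.   ] tilt 0.006 az -0.3265 rect [ 66.4 101.8] 9.61 topctr [ 0.7547 -0.224   0.0407] 1086
flat_tub 0.58 [332. 245. 372. 298.] 1708 z5/95 [0.005 0.04  0.044] xy [0.516 0.026]
   n [0.007 0.001 1.   ] tilt 0.007 az 0.1388 rect [100.3  65.6] 0.01 topctr [0.5168 0.0244 0.0405] 1215
meal_lid 0.79 [222. 201. 298. 221.] 742 z5/95 [0.    0.183 0.192] xy [0.619 0.191]
   n [ 0.988 -0.143  0.06 ] tilt 1.51 az -0.1437 rect [128.4 131.9] 1.06 topctr [0.6192 0.1951 0.1278] 416
   z 0.06396529142132146 0.19272089151544958 (array([619.2, 194. ]), array([131.9,  10.1]), 81.6)
meal_box 0.96 [218. 200. 301. 283.] 4921 z5/95 [0.003 0.042 0.19 ] xy [0.576 0.203]
meal_box 0.81 [216. 138. 276. 191.] 2686 z5/95 [0.004 0.057 0.061] xy [0.738 0.24 ]
brass_bowl 0.65 [309. 100. 380. 170.] 4048 z5/95 [0.003 0.02  0.047] xy [0.803 0.036]
sauce_jar 0.64 [349. 328. 374. 356.] 517 z5/95 [0.011 0.06  0.064] xy [0.381 0.005]
mug 0.63 [351. 326. 372. 355.] 514 z5/95 [0.014 0.06  0.064] xy [0.382 0.005]
mug 0.57 [136. 178. 192. 220.] 1758 z5/95 [0.002 0.04  0.087] xy [0.661 0.406]
drainer 0.66 [405. 219. 537. 305.] 2818 z5/95 [0.014 0.078 0.094] xy [ 0.512 -0.201]
```

step_arm([
  {"dp":[0,0,-0.2],"twist":0.88},
  {"dp":[0,0,-0.2],"twist":0.88},
  {"dp":[0,0,-0.2],"twist":0.88},
  {"dp":[0,0,-0.2],"twist":0.88},
  {"dp":[0,0,-0.2],"twist":0.88},
  {"dp":[0,0,-0.2],"twist":0.88},
], gripper=-1)

```text
time_s: 1.65
ee_pos: [0.1226, -0.5361, 0.2538]
eef_rot: [-3.142, 0.0, -0.146]
force: [-0.6, -0.3, 0.5]
grip_width: 0.0492
grip_force: 0.0
```

step_arm([
  {"dp":[0.53,-0.99,0],"twist":0},
  {"dp":[0.53,-0.99,0],"twist":0},
  {"dp":[0.53,-0.99,0],"twist":0},
  {"dp":[0.53,-0.99,0],"twist":0},
  {"dp":[0.53,-0.99,0],"twist":0},
  {"dp":[0.53,-0.99,0],"twist":0},
  {"dp":[0.53,-0.99,0],"twist":0},
  {"dp":[0.53,-0.99,0],"twist":0},
  {"dp":[0.53,-0.99,0],"twist":0},
  {"dp":[0.53,-0.99,0],"twist":0},
])

```text
time_s: 2.65
ee_pos: [0.3899, -0.1729, 0.2537]
eef_rot: [3.141, -0.001, -0.144]
force: [1.1, -1.7, 0.6]
grip_width: 0.0003
grip_force: 0.0
```

step_arm([
  {"dp":[0.53,-0.99,0],"twist":0},
  {"dp":[0.53,-0.99,0],"twist":0},
  {"dp":[0.53,-0.99,0],"twist":0},
  {"dp":[0.53,-0.99,0],"twist":0},
  {"dp":[0.53,-0.99,0],"twist":0},
  {"dp":[0.53,-0.99,0],"twist":0},
  {"dp":[0.53,-0.99,0],"twist":0},
  {"dp":[0.53,-0.99,0],"twist":0},
  {"dp":[0.53,-0.99,0],"twist":0},
  {"dp":[0.53,-0.99,0],"twist":0},
  {"dp":[0,0,0],"twist":0},
  {"dp":[0,0,0],"twist":0},
])

```text
time_s: 3.85
ee_pos: [0.6557, 0.1874, 0.2522]
eef_rot: [3.141, 0.001, -0.143]
force: [0.7, -0.2, -0.7]
grip_width: 0.0005
grip_force: 0.0
```

step_arm([
  {"dp":[0,0,0.7],"twist":0},
  {"dp":[0,0,0.7],"twist":0},
  {"dp":[0,0,0.6],"twist":0},
  {"dp":[0,0,0],"twist":0},
  {"dp":[-0.29,0,0],"twist":0},
  {"dp":[-0.29,0,0],"twist":0},
  {"dp":[-0.28,0,0],"twist":0},
  {"dp":[-0.28,0,0],"twist":0},
  {"dp":[-0.26,0,0.06],"twist":0},
  {"dp":[-0.26,0,0.06],"twist":0},
])

```text
time_s: 4.85
ee_pos: [0.5901, 0.1958, 0.1711]
eef_rot: [-3.141, -0.003, -0.145]
force: [1.5, -0.3, 0.1]
grip_width: 0.0004
grip_force: 0.5
```

step_arm([
  {"dp":[-0.25,0,0.12],"twist":0},
  {"dp":[-0.25,0,0.12],"twist":0},
  {"dp":[-0.22,0,0.17],"twist":0},
  {"dp":[-0.22,0,0.17],"twist":0},
  {"dp":[-0.18,0,0.21],"twist":0},
  {"dp":[-0.18,0,0.21],"twist":0},
])

```text
time_s: 5.45
ee_pos: [0.5386, 0.2036, 0.1296]
eef_rot: [-3.141, -0.002, -0.144]
force: [0.1, 0.1, -0.1]
grip_width: 0.0007
grip_force: 0.3
```

step_arm([
  {"dp":[-0.14,0,0.25],"twist":0},
  {"dp":[-0.14,0,0.25],"twist":0},
  {"dp":[-0.06,0,0.2],"twist":0},
  {"dp":[-0.06,0,0.2],"twist":0},
  {"dp":[-0.06,0,0.2],"twist":0},
  {"dp":[0,0,0.1],"twist":0},
  {"dp":[0,0,0],"twist":0},
])

```text
time_s: 6.15
ee_pos: [0.5201, 0.2064, 0.08]
eef_rot: [3.141, 0.001, -0.144]
force: [1.1, 0.0, -0.1]
grip_width: 0.0004
grip_force: 0.0
```

step_arm([
  {"dp":[0,0,0.08],"twist":0},
  {"dp":[0,0,0.05],"twist":0},
  {"dp":[0,0,0.05],"twist":0},
  {"dp":[0,0,0.03],"twist":0},
  {"dp":[0,0,0],"twist":0},
])

```text
time_s: 6.65
ee_pos: [0.5205, 0.2066, 0.0731]
eef_rot: [-3.141, -0.001, -0.144]
force: [-4.3, -1.0, 9.1]
grip_width: 0.0
grip_force: 4.7
```

Run:
```python
from h import *
p,d,W=grab("side");cv2.imwrite("pics/side1.png",p[:,:,::-1][150:400,100:450])
o=ctrl.get_obs();print(o['ee_pos'],o['force'])
```

```text
[0.52051924 0.20656037 0.07309915] [-4.40625645 -1.37482635  8.88824931]
```

View pics/side1.png

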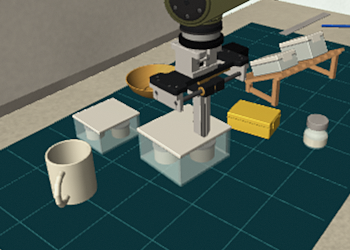

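The lid is shut: tip at z = 0.073, and the picture agrees. Next I lift, open, and go above the tall tub.

step_arm([
  {"dp":[0,0,-0.9],"twist":0},
  {"dp":[0,0,-0.9],"twist":0},
  {"dp":[0,0,-0.9],"twist":0},
  {"dp":[0,0,-0.9],"twist":0},
  {"dp":[0,0,-0.9],"twist":0.7},
  {"dp":[0,0,0],"twist":0.75},
], gripper=1)

```text
time_s: 7.3
ee_pos: [0.5217, 0.2069, 0.2575]
eef_rot: [-3.137, -0.007, -0.247]
force: [-0.3, -1.5, -0.9]
grip_width: 0.0447
grip_force: 0.0
```

step_arm([
  {"dp":[0.33,0.945,0],"twist":0},
  {"dp":[0.33,0.945,0],"twist":0},
  {"dp":[0.33,0.945,0],"twist":0},
  {"dp":[0.33,0.945,0],"twist":0},
  {"dp":[0.33,0.945,0],"twist":0},
  {"dp":[0.33,0.945,0],"twist":0},
  {"dp":[0.33,0.945,0],"twist":0},
  {"dp":[0.33,0.945,0],"twist":0},
  {"dp":[0.33,0.945,0],"twist":0},
  {"dp":[0.33,0.945,0],"twist":0},
  {"dp":[0.31,1,0],"twist":0},
  {"dp":[0,0.89,0],"twist":0},
])

```text
time_s: 8.5
ee_pos: [0.5505, -0.2706, 0.2517]
eef_rot: [-3.142, 0.0, -0.245]
force: [0.1, 1.1, 0.2]
grip_width: 0.0942
grip_force: 0.0
```

step_arm([
  {"dp":[0,0,0],"twist":0},
  {"dp":[0,0,0],"twist":0},
])

```text
time_s: 8.7
ee_pos: [0.5502, -0.2688, 0.252]
eef_rot: [-3.141, 0.0, -0.246]
force: [0.3, 0.1, 0.3]
grip_width: 0.0937
grip_force: 0.0
```

```bash
cat >> h.py <<'E'
def face(P):
    b,n,c=plane(P);Q=P[b]
    h=np.array([n[0],n[1],0]) if n[2]<.95 else np.array([1.,0,0]);h/=np.linalg.norm(h);a=np.cross([0,0,1],h);s=np.cross(a,n)
    uv=np.stack([(Q-c)@s,(Q-c)@a],1);R=cv2.minAreaRect((uv*1000).astype(np.float32))
    ctr=c+R[0][0]/1000*s+R[0][1]/1000*a
    print('   n',np.round(n,3),'tilt',round(np.arccos(n[2]),3),'az',round(np.arctan2(n[1],n[0]),4),'rect',np.round(R[1],1),round(R[2],2),'topctr',np.round(ctr,4),b.sum())
def faces(n,*ls):
    p,d,W=grab(n)
    for l in ls:
        for r in ctrl.cut_out(n,l):
            m=r['pixels']&np.isfinite(W[...,0])
            if m.sum()<100: continue
            print(n,l,round(r['conf'],2),np.round(np.array(r['rect'])*[640,480,640,480]));face(W[m])
    return p
E
python3 - <<'E'
from h import *
faces("top","meal_lid")
p=faces("wrist","tall_tub","flat_tub");cv2.imwrite("pics/w0.png",p[:,:,::-1])
o=ctrl.get_obs();print(o['ee_pos'],o['eef_rot'],o['force'])
E
```

```text
top meal_lid 0.95 [220. 210. 300. 287.]
   n [-0.001  0.002  1.   ] tilt 0.002 az 2.134 rect [133.7 123.4] 81.78 topctr [0.5643 0.2025 0.0736] 3271
top meal_lid 0.76 [213. 133. 271. 187.]
   n [ 0.003 -0.002  1.   ] tilt 0.004 az -0.6365 rect [101.9  94.7] 83.52 topctr [0.7425 0.2415 0.0572] 1699
wrist tall_tub 0.7 [282. 163. 358. 283.]
   n [ 0.465 -0.11   0.878] tilt 0.498 az -0.2317 rect [ 65.7 102.4] 89.92 topctr [ 0.5623 -0.2686  0.1058] 7612
wrist flat_tub 0.59 [ 30. 248. 142. 337.]
   n [ 0.002 -0.007  1.   ] tilt 0.007 az -1.2525 rect [101.2  67.1] 7.77 topctr [0.5181 0.0273 0.0384] 2887
wrist flat_tub 0.58 [158. 173. 240. 282.]
   n [ 0.465 -0.112  0.878] tilt 0.499 az -0.2352 rect [ 66.1 101.8] 89.98 topctr [ 0.5807 -0.1526  0.0902] 6703
wrist flat_tub 0.56 [168.   0. 281.  71.]
   n [-0.002 -0.001  1.   ] tilt 0.002 az -2.8943 rect [102.1  54.8] 77.03 topctr [ 0.7485 -0.2197  0.0385] 5987
[ 0.55072913 -0.26755835  0.25251898] [ 3.14155676e+00 -3.97773806e-04 -2.43641415e-01] [-0.24711102  0.67576619  0.0568927 ]
```

View pics/w0.png

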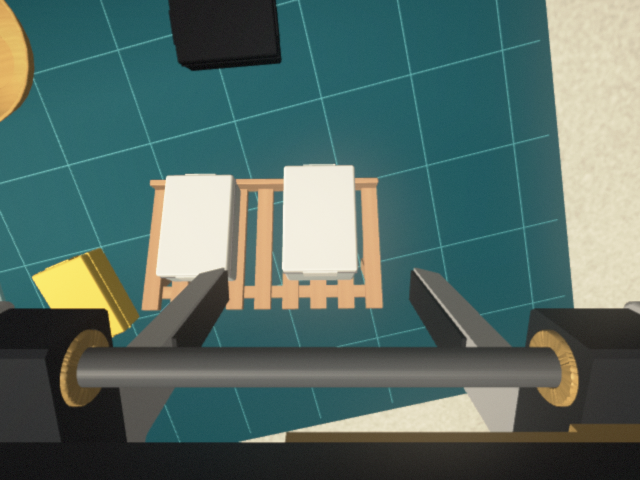

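step_arm([
  {"dp":[0.02,0,0.6],"twist":-0.14},
  {"dp":[0,0,0.7],"twist":0},
  {"dp":[0,0,0.7],"twist":0},
  {"dp":[0,0,0.7],"twist":0},
  {"dp":[0,0,0.7],"twist":0},
  {"dp":[0,0,0.7],"twist":0},
  {"dp":[0,0,0.49],"twist":0},
  {"dp":[0,0,0],"twist":0},
  {"dp":[0,0,0],"twist":0},
])

```text
time_s: 9.85
ee_pos: [0.5516, -0.2685, 0.0694]
eef_rot: [3.141, -0.0, -0.235]
force: [0.4, 0.8, 1.6]
grip_width: 0.0941
grip_force: 0.0
```

step_arm([
  {"dp":[0,0,0],"twist":0},
  {"dp":[0,0,0],"twist":0},
  {"dp":[0,0,0],"twist":0},
  {"dp":[0,0,0],"twist":0},
  {"dp":[0,0,0],"twist":0},
  {"dp":[0,0,0],"twist":0},
  {"dp":[0,0,0],"twist":0},
], gripper=-1, squeeze=15)

```text
time_s: 10.55
ee_pos: [0.5514, -0.2688, 0.0691]
eef_rot: [3.141, -0.001, -0.235]
force: [-0.4, 0.8, 5.8]
grip_width: 0.0657
grip_force: 15.0
```

step_arm([
  {"dp":[0,0,-0.2],"twist":0},
  {"dp":[0,0,-0.3],"twist":0},
  {"dp":[0,0,-0.4],"twist":0},
  {"dp":[0,0,-0.5],"twist":0},
  {"dp":[0,0,-0.6],"twist":0},
  {"dp":[0,0,-0.6],"twist":0},
  {"dp":[0,0,-0.6],"twist":0},
  {"dp":[0,0,-0.5],"twist":0},
  {"dp":[0,0,-0.4],"twist":0},
  {"dp":[0,0,0],"twist":0},
  {"dp":[0,0,0],"twist":0},
])

```text
time_s: 11.65
ee_pos: [0.551, -0.2687, 0.2324]
eef_rot: [-3.142, 0.0, -0.235]
force: [-1.3, 0.3, -2.9]
grip_width: 0.0659
grip_force: 15.0
```

Run:
```python
from h import *
o=ctrl.get_obs();print(o['ee_pos'],o['eef_rot'],o['force'],o['grip_width'])
p=faces("wrist","tall_tub")
p=faces("top","tall_tub")
p,d,W=grab("side");cv2.imwrite("pics/side2.png",p[:,:,::-1][100:350,200:550])
```

```text
[ 0.55096048 -0.2686891   0.23240931] [-3.14155686e+00  2.28728121e-04 -2.35311534e-01] [-1.27600052  0.25503791 -2.90801684] 0.06594669940171427
wrist tall_tub 0.71 [234. 180. 403. 429.]
   n [ 0.467 -0.111  0.878] tilt 0.5 az -0.2331 rect [101.4  65.8] 0.04 topctr [ 0.5619 -0.269   0.269 ] 31484
top tall_tub 0.84 [519. 245. 563. 285.]
   n [-0.857  0.229  0.461] tilt 1.092 az 2.8801 rect [59.6 61. ] 0.84 topctr [ 0.5059 -0.2552  0.2696] 729
```

View pics/side2.png

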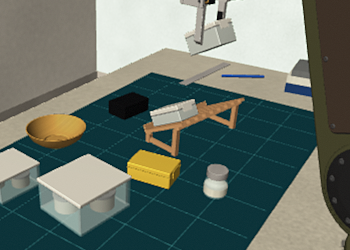

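step_arm([
  {"dp":[0,0,0],"twist":-0.65},
  {"dp":[0,0,0],"twist":-0.66},
  {"dp":[-0.05,-0.3,0],"twist":0},
  {"dp":[-0.05,-0.6,0],"twist":0},
  {"dp":[-0.05,-0.95,0],"twist":0},
  {"dp":[-0.05,-0.95,0],"twist":0},
  {"dp":[-0.05,-0.95,0],"twist":0},
  {"dp":[-0.05,-0.95,0],"twist":0},
  {"dp":[-0.05,-0.95,0],"twist":0},
  {"dp":[-0.05,-0.95,0],"twist":0},
  {"dp":[-0.05,-0.95,0],"twist":0},
  {"dp":[-0.05,-0.95,0],"twist":0},
])

```text
time_s: 13.1
ee_pos: [0.5795, 0.0729, 0.2326]
eef_rot: [-3.142, 0.0, -0.145]
force: [0.1, -0.3, -3.0]
grip_width: 0.066
grip_force: 15.0
```

step_arm([
  {"dp":[-0.07,-0.95,0],"twist":0},
  {"dp":[-0.07,-0.95,0],"twist":0},
  {"dp":[-0.07,-0.7,0],"twist":0},
  {"dp":[-0.07,-0.4,0],"twist":0},
  {"dp":[0,-0.21,0],"twist":0},
  {"dp":[0,0,0],"twist":0},
  {"dp":[0,0,0],"twist":0},
])

```text
time_s: 13.8
ee_pos: [0.5875, 0.1983, 0.2326]
eef_rot: [3.141, 0.0, -0.145]
force: [0.1, -0.1, -2.2]
grip_width: 0.0656
grip_force: 15.0
```

Run:
```python
from h import *
o=ctrl.get_obs();print(o['ee_pos'],o['eef_rot'],o['force'],o['grip_width'])
p=faces("wrist","tall_tub","meal_lid")
```

```text
[0.58749858 0.19829374 0.23261687] [ 3.14133125e+00  2.90124639e-05 -1.44905484e-01] [ 0.08321006 -0.05390598 -2.18886411] 0.06562323551842598
wrist tall_tub 0.65 [231. 182. 403. 430.]
   n [ 0.475 -0.067  0.877] tilt 0.5 az -0.141 rect [ 65.8 101.7] 89.93 topctr [0.5988 0.1989 0.2691] 31538
wrist meal_lid 0.67 [180.   0. 305. 118.]
   n [0. 0. 1.] tilt 0.0 az 0.875 rect [102.   94.2] 83.88 topctr [0.7437 0.2455 0.0552] 12788
```

step_arm([
  {"dp":[0,-0.03,0.3],"twist":0},
  {"dp":[0,0,0.6],"twist":0},
  {"dp":[0,0,0.6],"twist":0},
  {"dp":[0,0,0.6],"twist":0},
  {"dp":[0,0,0.5],"twist":0},
  {"dp":[0,0,0.3],"twist":0},
  {"dp":[0,0,0],"twist":0},
  {"dp":[0,0,0],"twist":0},
])

```text
time_s: 14.75
ee_pos: [0.5879, 0.2004, 0.1172]
eef_rot: [-3.141, -0.001, -0.144]
force: [-0.1, -0.0, -1.9]
grip_width: 0.0659
grip_force: 15.0
```

step_arm([
  {"dp":[0,0,0.04],"twist":0},
  {"dp":[0,0,0.03],"twist":0},
  {"dp":[0,0,0.03],"twist":0},
  {"dp":[0,0,0],"twist":0},
  {"dp":[0,0,0],"twist":0},
])

```text
time_s: 15.25
ee_pos: [0.5876, 0.2004, 0.1128]
eef_rot: [3.142, -0.0, -0.144]
force: [-0.2, 0.1, -2.2]
grip_width: 0.066
grip_force: 15.0
```

step_arm([
  {"dp":[0,0,0.03],"twist":0},
  {"dp":[0,0,0.03],"twist":0},
  {"dp":[0,0,0],"twist":0},
  {"dp":[0,0,0],"twist":0},
])

```text
time_s: 15.65
ee_pos: [0.5875, 0.2005, 0.1102]
eef_rot: [3.142, 0.0, -0.144]
force: [-0.8, -0.0, -3.3]
grip_width: 0.066
grip_force: 15.0
```

step_arm([
  {"dp":[0,0,0.03],"twist":0},
  {"dp":[0,0,0.03],"twist":0},
  {"dp":[0,0,0],"twist":0},
  {"dp":[0,0,0],"twist":0},
])

```text
time_s: 16.05
ee_pos: [0.5878, 0.2005, 0.1095]
eef_rot: [-3.141, -0.001, -0.144]
force: [-6.6, -1.0, 11.2]
grip_width: 0.0661
grip_force: 15.0
```

step_arm([
  {"dp":[-0.07,0,0.01],"twist":0},
  {"dp":[-0.07,0,0.03],"twist":0},
  {"dp":[-0.065,0,0.04],"twist":0},
  {"dp":[-0.065,0,0.04],"twist":0},
  {"dp":[0,0,0],"twist":0},
  {"dp":[0,0,0],"twist":0},
])

```text
time_s: 16.65
ee_pos: [0.5768, 0.2021, 0.1033]
eef_rot: [-3.141, 0.0, -0.144]
force: [-2.6, 0.2, 5.1]
grip_width: 0.0664
grip_force: 15.0
```

Run:
```python
from h import *
o=ctrl.get_obs();print(o['ee_pos'],o['force'],o['moment'],o['grip_width'])
p=faces("wrist","tall_tub")
```

```text
[0.57676142 0.20213435 0.10330635] [-2.63200895  0.2410771   5.08925954] [-0.20616104  0.27514001 -0.02415714] 0.06640220945423049
wrist tall_tub 0.87 [236. 172. 401. 429.]
   n [ 0.328 -0.047  0.944] tilt 0.337 az -0.1431 rect [102.2  65.8] 0.05 topctr [0.5875 0.2027 0.1424] 32688
```

step_arm([
  {"dp":[-0.06,0,0.045],"twist":0},
  {"dp":[-0.06,0,0.05],"twist":0},
  {"dp":[-0.06,0,0.055],"twist":0},
  {"dp":[-0.055,0,0.055],"twist":0},
  {"dp":[-0.05,0,0.06],"twist":0},
  {"dp":[0,0,0],"twist":0},
  {"dp":[0,0,0],"twist":0},
])

```text
time_s: 17.45
ee_pos: [0.5653, 0.2037, 0.0923]
eef_rot: [3.142, 0.001, -0.144]
force: [-2.9, 0.9, 2.9]
grip_width: 0.0659
grip_force: 15.0
```

Run:
```python
from h import *
o=ctrl.get_obs();print(o['ee_pos'],o['force'],o['moment'],o['grip_width'])
p=faces("wrist","tall_tub")
```

```text
[0.56531953 0.20374636 0.09234006] [-2.87801077  0.86458476  2.85461702] [0.14588888 0.53725497 0.06400685] 0.06586264007050602
wrist tall_tub 0.74 [234. 176. 402. 425.]
   n [ 0.12  -0.017  0.993] tilt 0.122 az -0.1441 rect [ 65.9 101.9] 81.97 topctr [0.5731 0.2047 0.1349] 32629
```

step_arm([
  {"dp":[-0.05,0,0.06],"twist":0},
  {"dp":[-0.05,0,0.06],"twist":0},
  {"dp":[-0.02,0,0.05],"twist":0},
  {"dp":[0,0,0],"twist":0},
  {"dp":[0,0,0],"twist":0},
])

```text
time_s: 18.05
ee_pos: [0.5607, 0.2044, 0.0854]
eef_rot: [3.142, 0.001, -0.144]
force: [-3.0, 0.8, 2.8]
grip_width: 0.0657
grip_force: 15.0
```

Run:
```python
from h import *
o=ctrl.get_obs();print(o['ee_pos'],o['force'],o['moment'],o['grip_width'])
p=faces("wrist","tall_tub")
```

```text
[0.56065312 0.20439827 0.08544829] [-2.99327122  0.78826988  2.75930716] [0.19853632 0.4389619  0.03602106] 0.06569517364635045
```

Run:
```python
from h import *
p=faces("wrist","tall_tub","flat_tub")
p,d,W=grab("wrist");Q=W[190:400,260:380].reshape(-1,3);Q=Q[np.isfinite(Q[:,0])];face(Q)
```

```text
wrist tall_tub 0.67 [230. 178. 407. 425.]
   n [ 0.005 -0.     1.   ] tilt 0.005 az -0.0912 rect [ 65.9 101.6] 81.96 topctr [0.5665 0.2056 0.1296] 31878
wrist flat_tub 0.8 [510. 199. 640. 339.]
   n [0.003 0.005 1.   ] tilt 0.006 az 1.008 rect [91.9 63.5] 2.87 topctr [0.5235 0.0338 0.0385] 9976
   n [ 0.004 -0.     1.   ] tilt 0.004 az -0.021 rect [49.9 88.1] 81.82 topctr [0.5715 0.2046 0.1296] 20265
```

step_arm([
  {"dp":[0.01,0,0],"twist":0},
  {"dp":[0,0,0],"twist":0},
  {"dp":[0,0,0],"twist":0},
  {"dp":[0,0,0],"twist":0},
  {"dp":[0,0,0],"twist":0},
  {"dp":[0,0,0],"twist":0},
  {"dp":[0,0,0],"twist":0},
  {"dp":[0,0,0],"twist":0},
], gripper=1)

```text
time_s: 19.15
ee_pos: [0.5613, 0.2043, 0.0857]
eef_rot: [-3.142, -0.0, -0.144]
force: [0.4, 0.4, -0.7]
grip_width: 0.0939
grip_force: 0.0
```

step_arm([
  {"dp":[0,0,-0.2],"twist":0},
  {"dp":[0,0,-0.5],"twist":0},
  {"dp":[0,0,-0.8],"twist":0},
  {"dp":[0,0,-0.9],"twist":0},
  {"dp":[0,0,-0.9],"twist":0},
  {"dp":[0,0,-0.8],"twist":0},
  {"dp":[0,0,0],"twist":1},
  {"dp":[0,0,0],"twist":0.3},
  {"dp":[0,0,0],"twist":0},
])

```text
time_s: 20.05
ee_pos: [0.561, 0.2042, 0.2493]
eef_rot: [3.141, 0.001, -0.234]
force: [1.2, 0.7, 0.5]
grip_width: 0.0937
grip_force: 0.0
```

Run:
```python
from h import *
o=ctrl.get_obs();print(o['ee_pos'],o['eef_rot'],o['force'],o['grip_width'])
p=faces("wrist","tall_tub","meal_lid","flat_tub")
```

```text
[0.56098738 0.20419704 0.24928256] [ 3.14114506e+00  7.76179765e-04 -2.34031528e-01] [1.16554141 0.66207458 0.51230613] 0.09367450859511978
wrist tall_tub 0.84 [274. 162. 359. 288.]
   n [0.001 0.001 1.   ] tilt 0.002 az 0.7585 rect [ 65.7 102.3] 81.77 topctr [0.5663 0.2058 0.1294] 9109
wrist meal_lid 0.9 [243. 147. 388. 282.]
   n [0.001 0.    1.   ] tilt 0.001 az 0.1451 rect [133.8 123.6] 81.86 topctr [0.566  0.2063 0.0715] 7630
wrist meal_lid 0.7 [167.   0. 295. 102.]
   n [-0.001  0.     1.   ] tilt 0.001 az 2.5712 rect [101.9  85.1] 83.67 topctr [0.7391 0.2459 0.0552] 10008
wrist flat_tub 0.78 [436. 162. 534. 268.]
   n [0.001 0.002 1.   ] tilt 0.002 az 1.0574 rect [102.3  65.6] 8.05 topctr [0.5181 0.0284 0.0385] 5388
wrist flat_tub 0.66 [630.  81. 640. 130.]
   n [-0.203 -0.976  0.084] tilt 1.487 az -1.7761 rect [48.9 15.2] 74.23 topctr [ 0.595  -0.122   0.0446] 315
```

step_arm([
  {"dp":[0.24,0.86,0],"twist":0},
  {"dp":[0.24,0.86,0],"twist":0},
  {"dp":[0.24,0.86,0],"twist":0},
  {"dp":[0.24,0.86,0],"twist":0},
  {"dp":[0.24,0.86,0],"twist":0},
  {"dp":[0.24,0.86,0],"twist":0},
  {"dp":[0.24,0.86,0],"twist":0},
  {"dp":[0.24,0.86,0],"twist":0},
  {"dp":[0.24,0.86,0],"twist":0},
  {"dp":[0.24,0.88,0],"twist":0},
  {"dp":[0,0,0],"twist":0},
  {"dp":[0,0,0],"twist":0},
])

```text
time_s: 21.45
ee_pos: [0.5743, -0.1537, 0.2492]
eef_rot: [-3.141, 0.001, -0.235]
force: [0.8, 0.6, -0.0]
grip_width: 0.0939
grip_force: 0.0
```

Run:
```python
from h import *
o=ctrl.get_obs();print(o['ee_pos'],o['eef_rot'])
faces("wrist","flat_tub")
```

```text
[ 0.57431098 -0.15374524  0.24918996] [-3.14133806e+00  8.29882833e-04 -2.35371735e-01]
wrist flat_tub 0.98 [131. 246. 234. 330.]
   n [ 0.001 -0.002  1.   ] tilt 0.002 az -1.1818 rect [100.3  66.2] 7.93 topctr [0.5183 0.0274 0.0384] 2220
wrist flat_tub 0.96 [292.   0. 399.  65.]
   n [-0.002  0.     1.   ] tilt 0.002 az 2.9495 rect [102.5  49.4] 77.96 topctr [ 0.7461 -0.2187  0.0385] 5428
wrist flat_tub 0.75 [283. 169. 355. 282.]
   n [ 0.466 -0.111  0.878] tilt 0.499 az -0.2332 rect [102.3  65.9] 0.01 topctr [ 0.581  -0.1523  0.0901] 7051
```

step_arm([
  {"dp":[0.02,0,0.6],"twist":0},
  {"dp":[0,0,0.7],"twist":0},
  {"dp":[0,0,0.7],"twist":0},
  {"dp":[0,0,0.7],"twist":0},
  {"dp":[0,0,0.7],"twist":0},
  {"dp":[0,0,0.7],"twist":0},
  {"dp":[0,0,0.4],"twist":0},
  {"dp":[0,0,0.17],"twist":0},
  {"dp":[0,0,0],"twist":0},
  {"dp":[0,0,0],"twist":0},
])

```text
time_s: 22.55
ee_pos: [0.5758, -0.1533, 0.0639]
eef_rot: [3.142, -0.001, -0.234]
force: [0.1, 0.1, -0.1]
grip_width: 0.094
grip_force: 0.0
```

step_arm([
  {"dp":[0,0,0],"twist":0},
  {"dp":[0,0,0],"twist":0},
  {"dp":[0,0,0],"twist":0},
  {"dp":[0,0,0],"twist":0},
  {"dp":[0,0,0],"twist":0},
  {"dp":[0,0,0],"twist":0},
  {"dp":[0,0,0],"twist":0},
], gripper=-1, squeeze=12)

```text
time_s: 23.25
ee_pos: [0.5754, -0.1536, 0.0631]
eef_rot: [3.142, -0.0, -0.235]
force: [-0.9, 0.6, 3.4]
grip_width: 0.066
grip_force: 12.0
```

step_arm([
  {"dp":[0,0,-0.2],"twist":0},
  {"dp":[0,0,-0.3],"twist":0},
  {"dp":[0,0,-0.5],"twist":0},
  {"dp":[0,0,-0.7],"twist":0},
  {"dp":[0,0,-0.8],"twist":0},
  {"dp":[0,0,-0.8],"twist":0},
  {"dp":[0,0,-0.8],"twist":0},
  {"dp":[0,0,-0.7],"twist":0},
  {"dp":[0,0,-0.5],"twist":0},
  {"dp":[0,0,-0.3],"twist":0},
  {"dp":[0,0,0],"twist":0},
  {"dp":[0,0,0],"twist":0},
])

```text
time_s: 24.45
ee_pos: [0.575, -0.1535, 0.286]
eef_rot: [-3.141, 0.001, -0.235]
force: [-0.6, 0.7, -2.3]
grip_width: 0.066
grip_force: 12.0
```

Run:
```python
from h import *
o=ctrl.get_obs();print(o['ee_pos'],o['eef_rot'],o['force'])
faces("wrist","flat_tub")
```

```text
[ 0.57501047 -0.15351377  0.28597262] [-3.14145505e+00  1.19384386e-03 -2.34582366e-01] [-0.57458962  0.6799902  -2.28736599]
wrist flat_tub 0.86 [295.   0. 393.  76.]
   n [-0.002  0.     1.   ] tilt 0.002 az 2.8889 rect [101.3  62.4] 79.67 topctr [ 0.754  -0.2211  0.0385] 5795
wrist flat_tub 0.72 [270. 170. 486. 295.]
   n [ 0.466 -0.111  0.878] tilt 0.5 az -0.2341 rect [239.9 129.2] 89.92 topctr [ 0.5381 -0.2034  0.0609] 6723
wrist flat_tub 0.63 [239. 189. 399. 426.]
   n [ 0.467 -0.111  0.877] tilt 0.501 az -0.2335 rect [102.   66.2] 0.27 topctr [ 0.5809 -0.1527  0.3127] 27261
wrist flat_tub 0.62 [147. 238. 227. 332.]
   n [ 0.002 -0.001  1.   ] tilt 0.002 az -0.6397 rect [99.1 66.7] 8.55 topctr [0.5193 0.0276 0.0384] 3207
```

step_arm([
  {"dp":[0,0,0],"twist":-0.65},
  {"dp":[0,0,0],"twist":-0.65},
  {"dp":[-0.1,-0.3,0],"twist":0},
  {"dp":[-0.1,-0.6,0],"twist":0},
  {"dp":[-0.1,-0.9,0],"twist":0},
  {"dp":[-0.1,-0.9,0],"twist":0},
  {"dp":[-0.1,-0.9,0],"twist":0},
  {"dp":[-0.1,-0.9,0],"twist":0},
  {"dp":[-0.1,-0.9,0],"twist":0},
  {"dp":[-0.1,-0.9,0],"twist":0},
  {"dp":[-0.1,-0.9,0],"twist":0},
  {"dp":[-0.1,-0.9,0],"twist":0},
])

```text
time_s: 25.75
ee_pos: [0.5813, 0.175, 0.2863]
eef_rot: [3.141, 0.001, -0.145]
force: [1.0, -0.3, -2.5]
grip_width: 0.0657
grip_force: 12.0
```

step_arm([
  {"dp":[-0.1,-0.5,0],"twist":0},
  {"dp":[-0.03,-0.2,0],"twist":0},
  {"dp":[0,0,0.3],"twist":0},
  {"dp":[0,0,0.6],"twist":0},
  {"dp":[0,0,0.7],"twist":0},
  {"dp":[0,0,0.6],"twist":0},
  {"dp":[0,0,0.4],"twist":0},
  {"dp":[0,0,0.3],"twist":0},
  {"dp":[0,0,0],"twist":0},
  {"dp":[0,0,0],"twist":0},
])

```text
time_s: 26.75
ee_pos: [0.5812, 0.2008, 0.1713]
eef_rot: [-3.141, -0.0, -0.144]
force: [-0.8, 0.2, -1.0]
grip_width: 0.066
grip_force: 12.0
```

Run:
```python
from h import *
o=ctrl.get_obs();print(o['ee_pos'],o['eef_rot'],o['force'])
faces("wrist","flat_tub")
```

```text
[0.58117638 0.20082607 0.17128312] [-3.14145236e+00 -4.53466002e-04 -1.44489569e-01] [-0.8175921   0.2314402  -0.95875917]
wrist flat_tub 0.97 [238. 190. 399. 422.]
   n [ 0.474 -0.068  0.878] tilt 0.499 az -0.1426 rect [102.1  66.1] 0.06 topctr [0.5872 0.2021 0.198 ] 27197
```

step_arm([
  {"dp":[0,-0.02,0.07],"twist":0},
  {"dp":[0,0,0.07],"twist":0},
  {"dp":[0,0,0.06],"twist":0},
  {"dp":[0,0,0],"twist":0},
  {"dp":[0,0,0],"twist":0},
], squeeze=7)

```text
time_s: 27.35
ee_pos: [0.5811, 0.202, 0.1629]
eef_rot: [3.142, 0.0, -0.144]
force: [-0.6, 0.2, -2.1]
grip_width: 0.0662
grip_force: 7.0
```

step_arm([
  {"dp":[0,0,0.03],"twist":0},
  {"dp":[0,0,0.02],"twist":0},
  {"dp":[0,0,0],"twist":0},
])

```text
time_s: 27.65
ee_pos: [0.5812, 0.2021, 0.1613]
eef_rot: [-3.141, -0.0, -0.144]
force: [-2.3, 0.5, 3.7]
grip_width: 0.066
grip_force: 7.0
```

step_arm([
  {"dp":[-0.055,0,0.035],"twist":0},
  {"dp":[-0.055,0,0.04],"twist":0},
  {"dp":[-0.05,0,0.048],"twist":0},
  {"dp":[-0.05,0,0.048],"twist":0},
  {"dp":[-0.05,0,0.053],"twist":0},
  {"dp":[-0.05,0,0.053],"twist":0},
  {"dp":[0,0,0],"twist":0},
])

```text
time_s: 28.35
ee_pos: [0.5684, 0.2038, 0.1492]
eef_rot: [3.141, 0.001, -0.144]
force: [0.6, -0.3, -1.7]
grip_width: 0.0659
grip_force: 7.0
```

Run:
```python
from h import *
o=ctrl.get_obs();print(o['ee_pos'],o['force'])
faces("wrist","flat_tub","tall_tub")
```

```text
[0.56841854 0.20384112 0.14923075] [ 0.62029171 -0.3191206  -1.67584857]
wrist flat_tub 0.96 [472. 194. 590. 314.]
   n [0.002 0.003 1.   ] tilt 0.004 az 1.0989 rect [101.7  66.4] 8.08 topctr [0.5184 0.0282 0.0385] 8230
wrist flat_tub 0.92 [244. 192. 392. 419.]
   n [ 0.174 -0.024  0.984] tilt 0.177 az -0.1378 rect [ 65.6 101.6] 81.91 topctr [0.5705 0.2058 0.1775] 26577
wrist flat_tub 0.32 [  2.  98. 129. 221.]
   n [-0.129  0.992  0.002] tilt 1.569 az 1.7 rect [33.4 87.8] 89.38 topctr [0.6666 0.3618 0.0412] 2875
wrist tall_tub 0.66 [259. 184. 379. 195.]
   n [-0.99   0.143  0.008] tilt 1.563 az 2.9983 rect [52.2 65.4] 0.7 topctr [0.6155 0.1984 0.1044] 954
```

step_arm([
  {"dp":[-0.05,0,0.06],"twist":0},
  {"dp":[-0.05,0,0.07],"twist":0},
  {"dp":[-0.04,0,0.07],"twist":0},
  {"dp":[0,0,0.02],"twist":0},
  {"dp":[0,0,0],"twist":0},
  {"dp":[0,0,0],"twist":0},
])

```text
time_s: 29.1
ee_pos: [0.563, 0.2046, 0.1411]
eef_rot: [3.141, 0.001, -0.144]
force: [-5.0, -1.2, 4.0]
grip_width: 0.066
grip_force: 7.0
```

Run:
```python
from h import *
o=ctrl.get_obs();print(o['ee_pos'],o['force'])
faces("wrist","flat_tub","tall_tub")
```

```text
[0.56297565 0.20464521 0.14110159] [-4.96187767 -1.16336193  4.010086  ]
wrist flat_tub 0.9 [475. 193. 597. 314.]
   n [0.002 0.002 1.   ] tilt 0.002 az 0.9177 rect [101.4  66.3] 7.95 topctr [0.5185 0.0284 0.0385] 8873
wrist flat_tub 0.74 [238. 188. 398. 409.]
   n [0.001 0.    1.   ] tilt 0.001 az 0.2321 rect [ 65.8 101.9] 81.77 topctr [0.5631 0.2068 0.1694] 25050
wrist tall_tub 0.87 [256. 174. 382. 191.]
   n [ 0.99  -0.141  0.022] tilt 1.548 az -0.1417 rect [66.1 57.6] 89.08 topctr [0.6153 0.1985 0.1027] 1432
```

step_arm([
  {"dp":[0,0,0],"twist":0},
  {"dp":[0,0,0],"twist":0},
  {"dp":[0.02,0,-0.04],"twist":0},
  {"dp":[0,0,-0.05],"twist":0},
  {"dp":[0,0,0],"twist":0},
  {"dp":[0.03,0,0],"twist":0},
  {"dp":[0.025,0,0],"twist":0},
  {"dp":[0,0,0],"twist":0},
  {"dp":[0,0,0],"twist":0},
], squeeze=14)

```text
time_s: 30.15
ee_pos: [0.5663, 0.2042, 0.1445]
eef_rot: [3.142, 0.0, -0.144]
force: [-0.1, 0.2, -2.1]
grip_width: 0.0658
grip_force: 14.0
```

Run:
```python
from h import *
o=ctrl.get_obs();print(o['ee_pos'],o['force'])
faces("wrist","flat_tub","tall_tub")
```

```text
[0.56625655 0.20417843 0.14447599] [-0.05138211  0.20693527 -2.09694937]
wrist flat_tub 0.85 [474. 192. 597. 314.]
   n [0.001 0.002 1.   ] tilt 0.002 az 1.0158 rect [101.6  66.5] 7.73 topctr [0.5186 0.0282 0.0385] 8527
wrist flat_tub 0.69 [238. 190. 398. 410.]
   n [0.001 0.    1.   ] tilt 0.001 az 0.6362 rect [ 65.9 102.1] 81.8 topctr [0.5663 0.2064 0.1728] 25019
wrist tall_tub 0.98 [262. 179. 377. 192.]
   n [-0.991  0.136  0.012] tilt 1.559 az 3.0054 rect [67.4 69.5] 81.84 topctr [0.6156 0.2001 0.1006] 1016
```

step_arm([
  {"dp":[0,0.01,0.03],"twist":0},
  {"dp":[0,0,0.03],"twist":0},
  {"dp":[0,0,0.02],"twist":0},
  {"dp":[0,0,0.01],"twist":0},
  {"dp":[0,0,0],"twist":0},
  {"dp":[0,0,0],"twist":0},
])

```text
time_s: 30.9
ee_pos: [0.5662, 0.2038, 0.1411]
eef_rot: [-3.142, -0.0, -0.144]
force: [-2.5, -1.9, 1.0]
grip_width: 0.0658
grip_force: 14.0
```

Contact is light (about 3 N), so I release and lift.

step_arm([
  {"dp":[0,0,0],"twist":0},
  {"dp":[0,0,0],"twist":0},
  {"dp":[0,0,0],"twist":0},
  {"dp":[0,0,0],"twist":0},
  {"dp":[0,0,0],"twist":0},
  {"dp":[0,0,0],"twist":0},
  {"dp":[0,0,0],"twist":0},
  {"dp":[0,0,0],"twist":0},
], gripper=1)

```text
time_s: 31.7
ee_pos: [0.5662, 0.2038, 0.141]
eef_rot: [-3.142, 0.0, -0.144]
force: [-0.6, 0.1, 0.7]
grip_width: 0.0942
grip_force: 0.0
```

step_arm([
  {"dp":[0,0,-0.2],"twist":0},
  {"dp":[0,0,-0.5],"twist":0},
  {"dp":[0,0,-0.8],"twist":0},
  {"dp":[0,0,-0.8],"twist":0},
  {"dp":[0,0,-0.8],"twist":0},
  {"dp":[0,0,-0.4],"twist":0},
  {"dp":[0,0,0],"twist":0},
  {"dp":[0,0,0],"twist":0},
])

```text
time_s: 32.5
ee_pos: [0.566, 0.2038, 0.2804]
eef_rot: [3.141, 0.0, -0.144]
force: [0.7, 0.2, -1.0]
grip_width: 0.0938
grip_force: 0.0
```

Run:
```python
from h import *
o=ctrl.get_obs();print(o['ee_pos'],o['force'])
faces("wrist","flat_tub","tall_tub","meal_lid")
p,d,W=grab("side");cv2.imwrite("pics/side3.png",p[:,:,::-1][100:400,100:500])
```

```text
[0.56601645 0.20376409 0.28044389] [ 0.66627813  0.22550548 -0.97826612]
wrist flat_tub 0.7 [274. 167. 358. 298.]
   n [0.001 0.001 1.   ] tilt 0.001 az 0.4537 rect [ 65.8 101.8] 81.86 topctr [0.5665 0.206  0.1694] 9549
wrist flat_tub 0.59 [431. 181. 513. 275.]
   n [0.002 0.001 1.   ] tilt 0.002 az 0.5771 rect [101.1  65.9] 7.85 topctr [0.5184 0.0282 0.0385] 4522
wrist tall_tub 0.7 [287. 169. 349. 174.]
   n [-0.989  0.146  0.019] tilt 1.552 az 2.9953 rect [78.6 57.5] 2.75 topctr [0.6161 0.1995 0.1147] 164
wrist meal_lid 0.93 [200.   0. 305. 100.]
   n [0.001 0.001 1.   ] tilt 0.001 az 1.0334 rect [102.2  89.5] 83.38 topctr [0.7412 0.2458 0.0553] 9475
wrist meal_lid 0.58 [256. 155. 383. 272.]
   n [-0.  0.  1.] tilt 0.0 az 1.9976 rect [133.8 122.9] 81.81 topctr [0.5654 0.2065 0.0715] 5542
```

View pics/side3.png

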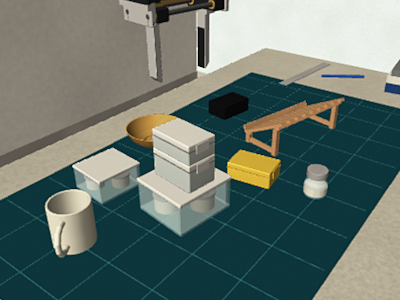

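The picture shows the stack at about (185,160) in the crop, square on the shut lid. It measures within about 1 mm of centre, with the yaws matching to about 0.1°. The bowl, jar and mug have not moved, and the gripper is clear.

```bash
python3 -c "
from station import ctrl
print(ctrl.hand_in())"
```

```text
the job is handed in; nothing more can be done
None
```

The lid is shut, the tall tub is centred on it and the flat tub is flush on top, all square with the box to within about 1 mm. The bowl, jar and mug were left alone, and I handed the job in at about 33 s.

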